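# Seat the shield plate in the receiver chassis

## Robot

A 6-joint arm with a two-finger parallel gripper is mounted at the origin on the work surface. World frame = base frame: x ahead of the robot, y to its left, z up, the work surface at z = 0. Lengths are in m, angles in degrees, forces in N, time in s.
With the tool pointing down it reaches from about 0.35 to 0.875 m from the base axis. Payload 4.2 kg.
Tool frame: the origin (TCP) lies midway between the tips of the shut fingers; the grasp point (between the pads) lies 19 mm behind it (r.pinch_z is the distance from the TCP to the grasp point, in m); z points along the fingers, y is the line along which they close (so a half turn about z gives the same grasp; the last joint's range is limited). The gripper opens to 87 mm and grips with 3 to 60 N. Pads are 19 mm wide; open, the fingers measure 117 mm over their backs; the gripper's body (75 mm by 190 mm) begins 51 mm behind the grasp point.
Start: joints at [-61.158, 22.042, 0.453, 0, -68.411, -14.817], TCP at [0.151, -0.606, 0.223] pointing down, gripper open.
Joint ranges: [-179.83, 179.83], [-69.29, 118.12], [-61.27, 80.66], [-181.25, 117.63], [-171.15, -9.14], [-177.46, 177.46]. Speed limits (degrees/s): [159.86, 159.86, 180, 180, 180, 180].

## Interface

Orientations are given as a 3x3 rotation matrix whose columns are the frame's x, y, z axes.
In Python, from station import r, imaging, models gives the robot as it stands. The module is installed in compiled form; this text tells all that it offers.
- The arm moves only by the tool apply_moves, never from a script. Its argument "moves" is a list of rows, each a list of 2 entries, a list of its own where there are three numbers: the shift along the tool's x, y, z in m, then the turn about the tool's z in degrees. A call has 1 to 5 rows; each row shifts and turns the commanded pose from where the row before left it, along the tool's axes as they then stand; what a row does not reach is not made up. A row lasts 1/12 s, in which the tool goes at most 41.7 mm and 7.16 degrees, less where a joint would pass 70% of its speed; a pose out of reach is approached as far as the arm can. A call is refused whole if a number of a shift passes 0.0417 or a number of a turn 7.16, either way. A call with a gripper value outside its range is refused whole. "hand" is the finger opening in m, from 0 to 0.087, set as the call begins (left out, the last holds). The fingers move at their own pace and stop on an object; the grip force is fixed at half the most. Time passes only in rows, so rows that do not move let the fingers close. It gives the time, the measured TCP pose, the force, the opening and the grip force at its end, in the units of the state.
- r.sense(): the state, without advancing time (a new reading comes with each control period).
- imaging.capture(name): name is "scene" or "top" or "wrist"; returns a dict with "frame" (400x640x3 uint8, blue, green, red), "intrinsics" (3x3 intrinsics, pixels), "eye" and "orientation" of the camera in the world. Camera axes: x right, y down, z forward; pixel columns grow to the right and rows downward; lengths in m; the calibration is good to about 2 mm. A picture is of the moment at which its call begins. There is no depth.
- r.finish_job(): hands the job in; it is judged then, once.
Trained networks look in a picture, given as the dict that the camera call returned (one of the last four; its "shot" number tells which), for a name from the list of things; names that differ only in an ending like _2 or _b are one class to them, and where a whole thing is asked for, a point or a joint stands for the part that bears it (a point fixed in the world has none). Each returns a list of dicts, best first, with "confidence" (0 to 1); they miss things now and then, are a little off and sometimes report something else, mostly with a low value. They report only what shows in the picture. A call takes as long as a camera call. They do not tell look-alikes from the thing itself.
- models.cut_out(picture, target): "region" (400x640 bool, what is visible of it) and "extent" ([left, top, width, height] as shares, 0 to 1, of the picture: columns of its width, rows of its height, round what is visible of it).
- models.place_of(picture, target): "at" ([column, row] as shares, 0 to 1, of the picture: columns of its width, rows of its height: a listed point, or the origin of a listed thing).
The state is a dict: "time_s": time; "joints": joint angles; "joint_velocities": joint speeds; "effort": joint torques, N m; "tcp_pos": TCP position; "ee_rot": TCP orientation; "wrist_force": force on the tool from outside, world axes, zero at the start; "moment": the same for the moment, N m; "gripper_width": opening from 0.0 (shut) to 1.0 (fully open); "gripper_force": force on a finger pad.
Only numpy, scipy, OpenCV 4.12 (cv2) and the standard library are available. Lean on these libraries where they do the work, as an engineer would, in place of code of your own. Each camera call takes 0.05 s, during which the arm holds its last target. There are 200 camera calls.

## Task

Lift the eared shield plate out of its foam-lined case and set it down on the bench in front of the open chassis; let go, take it again by its upturned lip, and slide its ears into the two slots under the spring clips until it is fully home against the end stop and sits flat. Leave it released there, and do not push the other things on the bench about.

Things in the scene. Friction and masses are not known exactly. Their poses are not given: they have to be found in the camera images.
- plate: Shield plate, bare aluminium, 0.10 to 0.17 kg; starts flat, lip up, in the case. In mm: sheet 100 long (x) x 62 wide (y) x 5 thick; four ears, 22 long and 5 thick, widen it to 92 at x = 24..46 and x = -46..-24. At the trailing end (x = -50..-42) a lip 8 thick and 50 wide stands 28 above the sheet. Origin: centre of the underside; +x: leading end, which enters the chassis first.
- plate_lip (a point): Middle of the lip's upper edge: 46 mm behind the plate's origin, 33 mm above its underside.
- plate_waist (a point): The plate's centre of mass seen from above: 6 behind its origin, at underside height. Here, between the ears (plate x = -24..24), the plate is 62 wide with free side edges, to be held across y.
- case: Grey transit case without lid, fixed, 192 x 184 x 55 mm tall, dark foam inside. Origin: centre of its underside; axes nearly those of the plate in it. The plate's underside lies 22 above the bench in a pocket 106 x 98 (x, y). The foam around it is 55 high, level with the lip's top and 3 behind the lip, so the lip cannot be pinched there.
- case_cutouts (a point): Midway between the two thumb cut-outs in the foam beside the plate's waist, on their floor 4 above the bench. They span case x = -25..15 and |y| = 31..66: room for a finger each side, from above.
- chassis: Open instrument chassis, fixed, aluminium with grey walls, 52 mm tall; circuit board, transformer and capacitors inside. Origin: on the bench under the seated plate's origin; +x runs from the open front inward. Spans x = -58..128, |y| < 75. Two slotted rails along x: ledge tops 34 above the bench at |y| = 34..47.5, webs from |y| = 47.5, flanges 46 to 48 high from |y| = 35; open above between.
- chassis_seat (a point): Where the plate's origin must come: midway between the slots, at ledge height, 34 mm above the bench; axes as the chassis. The plate's leading edge then meets the end stop.
- chassis_mouth (a point): Middle of the chassis' open front, at ledge height, 58 in front of chassis_seat. The slots' mouths flare by 3 or so above, below and to the sides over x = -58..-46 of the chassis; from there on an ear has 1.5 play each side.
- chassis_stop (a point): Middle of the end stop's front face, a cross-bar between the rails, 50 mm farther in (+x) than chassis_seat, at ledge height.
- chassis_clips (a point): Midway between the two front spring clips, at their lowest point, 36.8 above the bench. Brass leaves with ramps, 36 long, under the flanges at chassis x = -35 and 35 on both sides; each rises against about 1 N to let an ear under and presses it on the ledge. Sliding the plate in takes some 5 to 15 N in all.
- screwdriver: Black-handled screwdriver, 170 long, lying (mm; a bystander; origin: middle of its length, bench level).
- attenuator: Steel coaxial attenuator, 25 across, 52 tall, standing (mm; a bystander; origin: centre of its underside).
- choke: Black ferrite ring core, 36 across, 28 tall (mm; a bystander; origin: centre of its underside).
- tape_roll: Roll of copper tape, 74 across, 25 tall (mm; a bystander; origin: centre of its underside).
- blank_plate: Plain flat blanking plate without ears or lip, 100 x 60 x 5, not wanted here (mm; a bystander; origin: centre of its underside).
- multimeter: Grey hand multimeter, 185 x 85 x 45 (mm; a bystander; origin: centre of its underside).
There are look-alikes about, which are no part of the job. Leave any black or yellow look-alike of the plate alone.

How it is judged:
By the outcome, as a careful person would: the job done as asked, in the order asked, and still so for the second after the job is handed in, with the robot touching nothing.
It also fails if it takes over 61 s, if anything falls off the work surface, if the arm or the gripper's body presses on something with over 40 N, if the wrist force passes 120 N, or if a joint passes its speed limit or range.

## Working session

There is one attempt and no reset: what is moved stays moved. The work goes in short steps, Python scripts to look and compute and a tool call to move; the robot and the scene stay as the last step left them, time stands still between calls to the robot, and variables do not carry over. Pictures are saved under pics/ and viewed, at most 10 in all, crops included, and the job is handed in when it is done.

Besides the shell and the picture viewer there is one more tool, called after "Request:" in YAML: its name, and indented under it one key for each argument. apply_moves: Moves the arm, as the interface text tells. Its arguments: {"type":"object","properties":{"moves":{"type":"array"},"hand":{"type":"number"}},"required":["moves"]}

```bash
mkdir -p pics; cat > h.py <<'E'
import numpy as np, cv2
from station import r, imaging, models
def px(p,at): return np.array([at[0]*640,at[1]*400])
def ray(c,uv):
    K=np.array(c["intrinsics"]);d=np.linalg.solve(K,[uv[0],uv[1],1.]);R=np.array(c["orientation"])
    return np.array(c["eye"]),R@d
def onz(c,uv,z):
    e,d=ray(c,uv);return e+d*(z-e[2])/d[2]
def proj(c,P):
    q=np.array(c["orientation"]).T@(np.array(P)-np.array(c["eye"]));q=np.array(c["intrinsics"])@q;return q[:2]/q[2]
E
python3 - <<'E'
from h import *
for n in ["top","scene"]:
    c=imaging.capture(n);cv2.imwrite(f"pics/{n}1.png",c["frame"])
    print(n,np.round(c["eye"],3),np.round(c["orientation"],2).tolist(),c["intrinsics"][0][0])
    for t,z in [("plate",.022),("plate_lip",.055),("plate_waist",.022),("case",0),("case_cutouts",.004),("chassis",0),("chassis_seat",.034),("chassis_mouth",.034),("chassis_stop",.034),("chassis_clips",.0368)]+[(b,0) for b in "screwdriver attenuator choke tape_roll blank_plate multimeter".split()]:
        for d in models.place_of(c,t)[:3]:
            u=px(c,d["at"]);print(t,round(d["confidence"],2),u.round(1),onz(c,u,z).round(4))
print(r.sense()["time_s"],r.sense()["ee_rot"],r.pinch_z)
E
```

```text
top [ 0.251 -0.009  1.489] [[-0.02, -0.99, 0.16], [-1.0, 0.02, 0.01], [-0.01, -0.16, -0.99]] 477.103116823029
plate 0.82 [219.7 308.7] [0.1742 0.3028 0.022 ]
plate 0.73 [395.9 263.7] [ 0.2989 -0.2333  0.022 ]
plate 0.59 [250.5 242.1] [0.3733 0.2107 0.022 ]
plate_lip 0.91 [263.1 248.6] [0.3503 0.1678 0.055 ]
plate_lip 0.87 [260.4 188.9] [0.5329 0.176  0.055 ]
plate_lip 0.8 [207.1 299.5] [0.2032 0.3335 0.055 ]
plate_waist 0.93 [398.6 261. ] [ 0.307  -0.2419  0.022 ]
plate_waist 0.82 [217.6 307.1] [0.179  0.3093 0.022 ]
plate_waist 0.77 [193.4 241.7] [0.3779 0.3869 0.022 ]
case 0.56 [263.  172.1] [0.5984 0.175  0.    ]
case_cutouts 0.76 [262.5 173.2] [0.5938 0.1759 0.004 ]
chassis 0.83 [395.  163.3] [ 0.6185 -0.2478  0.    ]
chassis 0.26 [173.1 190.9] [0.5428 0.4612 0.    ]
chassis_seat 0.67 [395.6 164.2] [ 0.6072 -0.244   0.034 ]
chassis_mouth 0.33 [261.9 186.9] [0.5434 0.1742 0.034 ]
chassis_clips 0.81 [394.2 173.9] [ 0.5756 -0.2378  0.0368]
chassis_clips 0.18 [316.9 154.5] [0.6428 0.0012 0.0368]
screwdriver 0.83 [317.3 155.2] [6.503e-01 2.000e-04 0.000e+00]
attenuator 0.43 [395.  165
[... 1484 characters left out ...]
371.5 244.9] [ 0.6709 -0.0318  0.034 ]
chassis_clips 0.76 [283.8 277.6] [ 0.5802 -0.2435  0.0368]
screwdriver 0.95 [370.5 245.2] [ 0.6528 -0.0066  0.    ]
screwdriver 0.53 [393.7 195.5] [0.5897 0.1978 0.    ]
attenuator 0.65 [334.6 216.4] [ 0.5148  0.0184 -0.    ]
choke 0.75 [415.8 270.9] [ 0.7837 -0.0055  0.    ]
tape_roll 0.86 [316.  210.5] [ 0.4597  0.0039 -0.    ]
tape_roll 0.18 [196.7 333.4] [ 0.5217 -0.4483  0.    ]
blank_plate 0.69 [425.4 151.8] [0.5459 0.4554 0.    ]
multimeter 0.67 [196.3 332.6] [ 0.5195 -0.4477 -0.    ]
1.7 [[-9.70188130e-01 -2.42353031e-01 -1.58535980e-05]
 [-2.42353031e-01  9.70188130e-01  1.93773443e-05]
 [ 1.06848145e-05  2.26418369e-05 -1.00000000e+00]] 0.0187
```

View pics/top1.png

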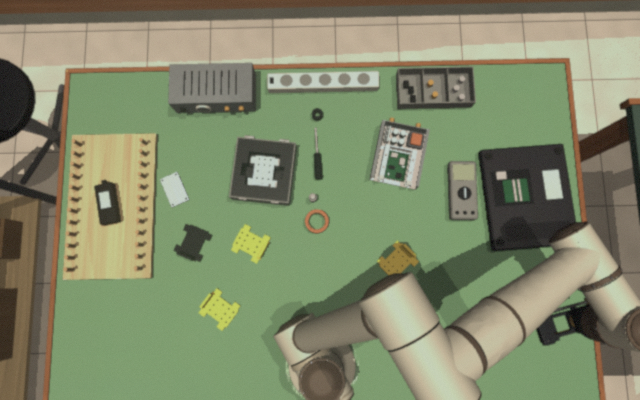

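View pics/scene1.png

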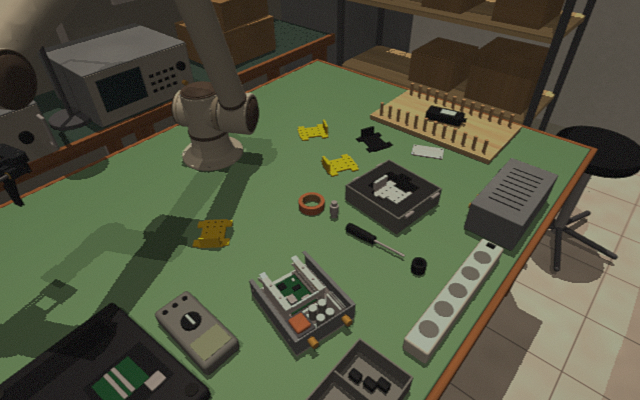

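The plate meant is the bare one in the grey case, at top (263,172) and scene (390,190). The yellow look-alikes are at top (251,242), (219,309) and (397,261, shaded), and the black one is at (193,242). I'll fly over the chassis first to measure with the wrist camera.

Request:
apply_moves:
  moves:
    - [[-0.034,0.018,-0.007],0]
    - [[-0.034,0.018,-0.007],0]
    - [[-0.034,0.018,-0.007],0]
    - [[-0.034,0.018,-0.007],0]
    - [[-0.034,0.018,-0.007],0]
  hand: 0.087

```text
time_s: 2.12
tcp_pos: [0.2956, -0.4766, 0.258]
ee_rot: [[-0.97, -0.242, 0.0], [-0.242, 0.97, -0.0], [-0.0, -0.0, -1.0]]
wrist_force: [-0.1, 0.7, 0.4]
gripper_width: 1.0
gripper_force: 0.0
```

Request:
apply_moves:
  moves:
    - [[-0.034,0.018,-0.007],0]
    - [[-0.034,0.018,-0.007],0]
    - [[-0.034,0.018,-0.007],0]
    - [[-0.034,0.018,-0.007],0]
    - [[-0.034,0.018,-0.007],0]

```text
time_s: 2.53
tcp_pos: [0.4388, -0.3477, 0.2933]
ee_rot: [[-0.97, -0.243, 0.001], [-0.243, 0.97, -0.0], [-0.001, -0.0, -1.0]]
wrist_force: [1.2, -0.4, -0.9]
gripper_width: 1.005
gripper_force: 0.0
```

Request:
apply_moves:
  moves:
    - [[-0.034,0.018,-0.007],0]
    - [[-0.034,0.018,-0.007],0]
    - [[-0.034,0.018,-0.007],0]
    - [[0,0,0],0]
    - [[0,0,0],0]

```text
time_s: 2.95
tcp_pos: [0.525, -0.2707, 0.3135]
ee_rot: [[-0.969, -0.246, 0.0], [-0.246, 0.969, 0.0], [-0.0, 0.0, -1.0]]
wrist_force: [-0.4, -0.5, 0.6]
gripper_width: 1.002
gripper_force: 0.0
```

```bash
cat > look.py <<'E'
import sys
from h import *
c=imaging.capture("wrist");cv2.imwrite(f"pics/{sys.argv[1]}.png",c["frame"])
import pickle;pickle.dump({k:c[k] for k in ("frame","intrinsics","eye","orientation")},open(sys.argv[1]+".pkl","wb"))
s=r.sense();print(s["time_s"],np.round(s["tcp_pos"],4),np.round(s["joints"],1),np.round(s["ee_rot"],4).tolist(),np.round(s["wrist_force"],1))
print("eye",np.round(c["eye"],4),np.round(c["orientation"],3).tolist(),c["intrinsics"])
for a in sys.argv[2:]:
    t,z=a.split(":")
    for d in models.place_of(c,t)[:2]:
        u=px(c,d["at"]);print(t,round(d["confidence"],2),u.round(1),onz(c,u,float(z)).round(4))
E
python3 look.py w1 chassis:0 chassis_seat:.034 chassis_mouth:.034 chassis_stop:.034 chassis_clips:.0368
```

```text
3.0 [ 0.5239 -0.2716  0.3133] [-11.7  15.9   4.4  -0.  -78.5 -64.2] [[-0.9698, -0.2438, -0.0006], [-0.2438, 0.9698, 0.0002], [0.0006, 0.0003, -1.0]] [-0.1  0.   0.1]
eye [ 0.4521 -0.2903  0.4767] [[-0.247, 0.932, 0.267], [0.969, 0.237, 0.068], [0.0, 0.276, -0.961]] [[286.45508409   0.         318.71926596]
 [  0.         286.45508409 199.13404822]
 [  0.           0.           1.        ]]
chassis 0.88 [319.7 214.5] [ 0.6115 -0.2479  0.    ]
chassis_seat 0.8 [319.7 218.8] [ 0.6073 -0.2491  0.034 ]
chassis_seat 0.54 [323.5 210.1] [ 0.5912 -0.2468  0.034 ]
chassis_mouth 0.57 [337.1 189.7] [ 0.5528 -0.2344  0.034 ]
chassis_stop 0.67 [497.1 155.6] [ 0.4398 -0.0098  0.034 ]
chassis_stop 0.55 [304.5 243.6] [ 0.6565 -0.2629  0.034 ]
chassis_clips 0.72 [334.3 201.1] [ 0.5715 -0.2342  0.0368]
chassis_clips 0.59 [479.8 194.2] [ 0.5034 -0.0129  0.0368]
```

View pics/w1.png

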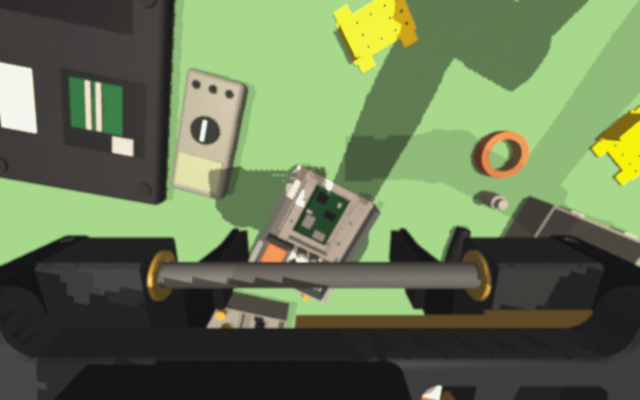

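Request:
apply_moves:
  moves:
    - [[0,0,0.02],5.9]
    - [[0,0,0.02],5.9]
    - [[0,0,0.02],5.9]
    - [[0,0,0.02],5.9]
    - [[0,0,0.02],5.9]

```text
time_s: 3.67
tcp_pos: [0.5228, -0.273, 0.2129]
ee_rot: [[-0.962, 0.273, 0.0], [0.273, 0.962, -0.0], [-0.0, -0.0, -1.0]]
wrist_force: [0.4, 0.2, 0.1]
gripper_width: 0.996
gripper_force: 0.0
```

Request:
apply_moves:
  moves:
    - [[-0.036,0.01,0],0]
    - [[-0.036,0.01,0],0]
    - [[-0.036,0.01,0],0]
    - [[-0.03,0.01,0],0]
    - [[0,0,0],0]

```text
time_s: 4.08
tcp_pos: [0.6711, -0.2708, 0.2106]
ee_rot: [[-0.964, 0.266, -0.0], [0.266, 0.964, -0.0], [0.0, -0.0, -1.0]]
wrist_force: [-0.3, -0.5, -0.1]
gripper_width: 0.998
gripper_force: 0.0
```

Request:
apply_moves:
  moves:
    - [[0,0,0],0]
    - [[0,0,0],0]
    - [[0,0,0],0]

```text
time_s: 4.33
tcp_pos: [0.6661, -0.2711, 0.2141]
ee_rot: [[-0.963, 0.268, 0.0], [0.268, 0.963, -0.0], [-0.0, -0.0, -1.0]]
wrist_force: [-0.1, 0.0, 0.2]
gripper_width: 0.999
gripper_force: 0.0
```

```bash
python3 look.py w2 chassis:0 chassis_seat:.034 chassis_mouth:.034 chassis_stop:.034 chassis_clips:.0368
python3 -c "
import cv2;i=cv2.imread('pics/w2.png')[0:270,140:500];cv2.imwrite('pics/w2c.png',cv2.resize(i,(800,600),interpolation=cv2.INTER_CUBIC))"
```

```text
4.3833 [ 0.6662 -0.2711  0.2145] [ -9.3  31.7  15.1   0.  -73.4 -96.2] [[-0.9635, 0.2677, 0.0006], [0.2677, 0.9635, -0.0002], [-0.0006, -0.0, -1.0]] [0.3 0.7 0.3]
eye [ 0.5937 -0.2519  0.3774] [[0.267, 0.926, 0.266], [0.964, -0.256, -0.074], [-0.0, 0.276, -0.961]] [[286.45508409   0.         318.71926596]
 [  0.         286.45508409 199.13404822]
 [  0.           0.           1.        ]]
chassis 0.89 [327.5 127.3] [ 0.6089 -0.2445  0.    ]
chassis_seat 0.63 [323.5 126.8] [ 0.6058 -0.2495  0.034 ]
chassis_mouth 0.72 [321.9  73.7] [ 0.5502 -0.2362  0.034 ]
chassis_mouth 0.35 [153.5 102.5] [ 0.5283 -0.4288  0.034 ]
chassis_stop 0.95 [325.3 167.5] [ 0.6524 -0.2599  0.034 ]
chassis_clips 0.9 [327.8  94.9] [ 0.5735 -0.2358  0.0368]
```

View pics/w2c.png

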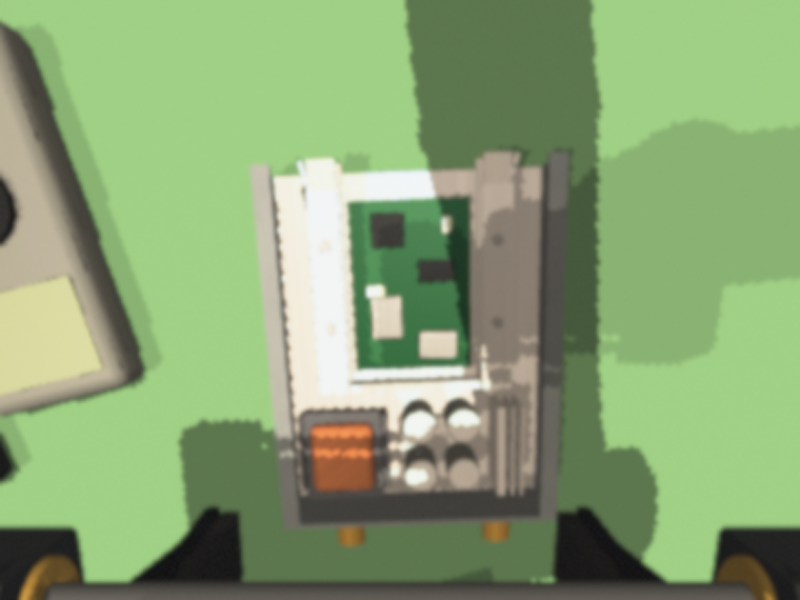

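The chassis is seen from above: outer wall corners in the crop at about (252,166), (569,152), (285,527) and (553,520), open front at the top, end stop at row 375. I'll fit its pose.

```bash
cat > fit.py <<'E'
from h import *
import pickle
from scipy.optimize import least_squares
c=pickle.load(open("w2.pkl","rb"))
f=lambda u,v:(140+u*.45,v*.45)
obs=[((-58,75,52),f(252,166)),((-58,-75,52),f(569,152)),((128,75,52),f(285,527)),((128,-75,52),f(553,520)),
 ((0,0,34),(323.5,126.8)),((-58,0,34),(321.9,73.7)),((50,0,34),(325.3,167.5)),((-35,0,36.8),(327.8,94.9))]
def T(p,q):
    a=p[2];x,y,z=np.array(q)/1000;return [p[0]+x*np.cos(a)-y*np.sin(a),p[1]+x*np.sin(a)+y*np.cos(a),z]
res=lambda p,o=obs:np.concatenate([proj(c,T(p,q))-u for q,u in o])
for o in (obs,obs[:4],obs[4:]):
    s=least_squares(res,[.608,-.248,-.27],loss="soft_l1",args=(o,));print(s.x.round(4),np.degrees(s.x[2]).round(2),s.fun.reshape(-1,2).round(1).tolist())
p=least_squares(res,[.608,-.248,-.27],loss="soft_l1").x
im=cv2.resize(c["frame"][0:270,140:500],(1080,810),interpolation=cv2.INTER_CUBIC)
def ln(a,b,col):
    A,B=[tuple(int(v) for v in ((proj(c,T(p,q))-[140,0])*3)) for q in(a,b)];cv2.line(im,A,B,col,1)
for sg in(1,-1):
    ln((-58,sg*75,52),(128,sg*75,52),(0,0,255));ln((-46,sg*35,48),(55,sg*35,48),(255,0,0));ln((-46,sg*47.5,48),(55,sg*47.5,48),(255,0,255))
ln((-58,-75,52),(-58,75,52),(0,0,255));ln((128,-75,52),(128,75,52),(0,0,255));ln((50,-35,34),(50,35,34),(0,128,255))
cv2.imwrite("pics/ov.png",im[100:700,150:930])
E
python3 fit.py
```

```text
[ 0.6067 -0.2483 -0.3012] -17.26 [[145.1, -1.4], [-140.7, 0.1], [113.9, -0.0], [-128.9, -0.4], [1.2, 0.6], [4.7, -0.3], [-2.1, 2.4], [-1.9, 0.4]]
[ 0.6442 -0.1154 -0.3094] -17.73 [[276.9, -0.1], [-8.1, 0.1], [225.3, 0.9], [-17.0, -0.4]]
[ 0.606  -0.2489 -0.2353] -13.48 [[0.6, 0.1], [0.6, -0.8], [-0.0, 1.9], [-4.6, -0.2]]
```

View pics/ov.png

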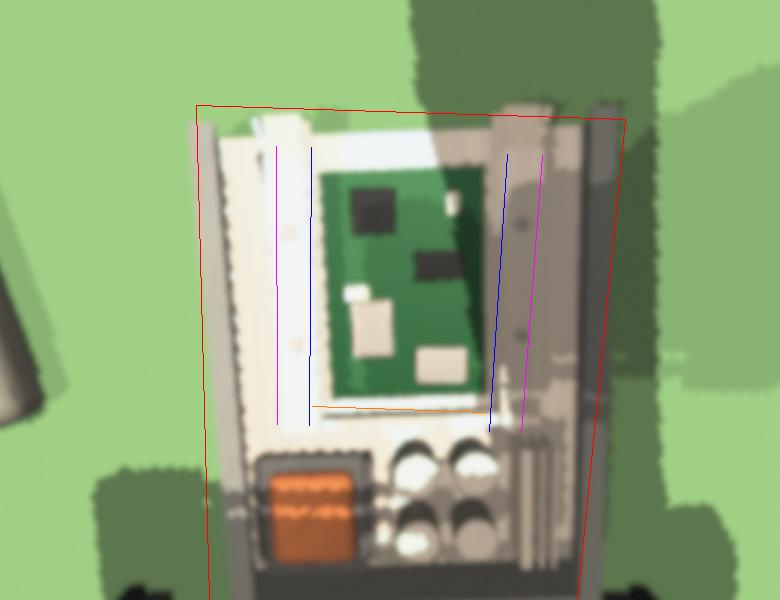

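The image's right side is +y, so I had the corners' sides swapped. I'll correct that.

```bash
sed -i 's/(-58,75,52),f(252/(-58,-75,52),f(252/; s/(-58,-75,52),f(569/(-58,75,52),f(569/; s/(128,75,52),f(285/(128,-75,52),f(285/; s/(128,-75,52),f(553/(128,75,52),f(553/' fit.py; python3 fit.py
```

```text
[ 0.6068 -0.2479 -0.2374] -13.6 [[-0.9, -1.3], [-0.4, -0.0], [-1.2, 0.1], [0.6, -0.5], [1.5, 0.5], [1.8, -0.3], [0.8, 2.3], [-3.5, 0.4]]
[ 0.6075 -0.2475 -0.2363] -13.54 [[-0.4, -0.6], [0.1, 0.4], [-0.5, 0.5], [1.1, -0.2]]
[ 0.606  -0.2489 -0.2353] -13.48 [[0.6, 0.1], [0.6, -0.8], [-0.0, 1.9], [-4.6, -0.2]]
```

View pics/ov.png

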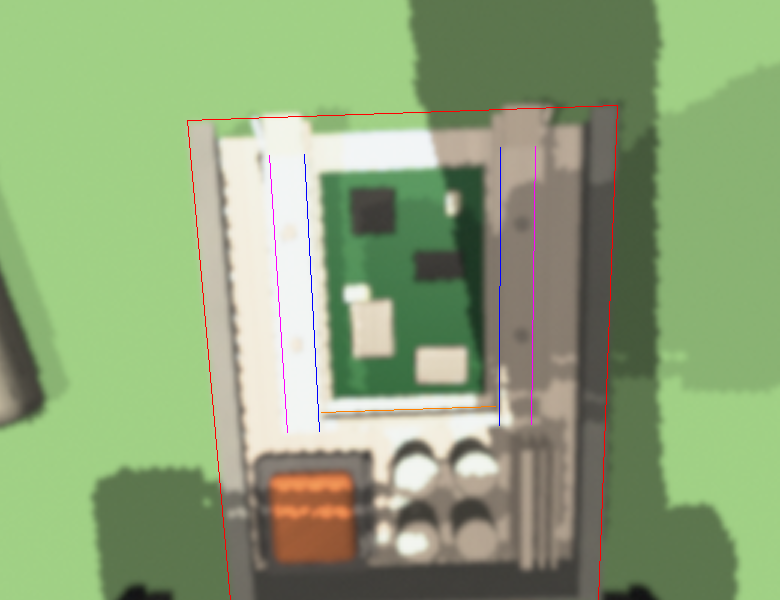

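The fit agrees to about 1 px: chassis origin (0.607, −0.248), yaw −13.55°. On to the case.

Request:
apply_moves:
  moves:
    - [[0.0106,0.035,0],0]
    - [[0.0106,0.035,0],0]
    - [[0.0106,0.035,0],0]
    - [[0.0106,0.035,0],0]
    - [[0.0106,0.035,0],0]

```text
time_s: 5.05
tcp_pos: [0.6624, -0.0862, 0.2139]
ee_rot: [[-0.964, 0.267, 0.001], [0.267, 0.964, 0.0], [-0.0, 0.0, -1.0]]
wrist_force: [-0.4, 0.4, -0.5]
gripper_width: 0.998
gripper_force: 0.0
```

Request:
apply_moves:
  moves:
    - [[0.0106,0.035,0],0]
    - [[0.0106,0.035,0],0]
    - [[0.0106,0.035,0],0]
    - [[0.0106,0.035,0],0]
    - [[0.0106,0.035,0],0]

```text
time_s: 5.47
tcp_pos: [0.658, 0.0969, 0.2141]
ee_rot: [[-0.964, 0.267, 0.001], [0.267, 0.964, 0.0], [-0.001, 0.0, -1.0]]
wrist_force: [0.1, -1.4, 0.4]
gripper_width: 0.999
gripper_force: 0.0
```

Request:
apply_moves:
  moves:
    - [[0.0106,0.035,0],0]
    - [[0.0106,0.035,0],0]
    - [[0,0,0],-7]
    - [[0,0,0],0]
    - [[0,0,0],0]

```text
time_s: 5.88
tcp_pos: [0.6565, 0.1684, 0.2136]
ee_rot: [[-0.989, 0.149, -0.0], [0.149, 0.989, -0.0], [0.0, -0.0, -1.0]]
wrist_force: [0.2, 0.0, 0.3]
gripper_width: 1.004
gripper_force: 0.0
```

```bash
python3 look.py w3 plate:.022 plate_lip:.055 plate_waist:.022 case:0 case_cutouts:.004
python3 -c "
import cv2;i=cv2.imread('pics/w3.png')[0:240,160:480];cv2.imwrite('pics/w3c.png',cv2.resize(i,(800,600),interpolation=cv2.INTER_CUBIC))"
```

```text
5.9333 [0.6566 0.1677 0.2137] [  28.    27.5    8.     0.   -70.4 -126.6] [[-0.9886, 0.1503, -0.0], [0.1503, 0.9886, -0.0001], [-0.0, -0.0001, -1.0]] [-0.6 -0.9  0.4]
eye [0.5822 0.1787 0.3769] [[0.148, 0.951, 0.273], [0.989, -0.143, -0.041], [-0.0, 0.276, -0.961]] [[286.45508409   0.         318.71926596]
 [  0.         286.45508409 199.13404822]
 [  0.           0.           1.        ]]
plate 0.59 [314.1 128.1] [0.594  0.1712 0.022 ]
plate_lip 0.94 [310.5  89.7] [0.5536 0.1742 0.055 ]
plate_waist 0.7 [318.5 125.6] [0.592  0.1769 0.022 ]
case 0.18 [176.3  73.2] [0.5059 0.015  0.    ]
case_cutouts 0.2 [  8.3 183.7] [ 0.6053 -0.2435  0.004 ]
```

View pics/w3c.png

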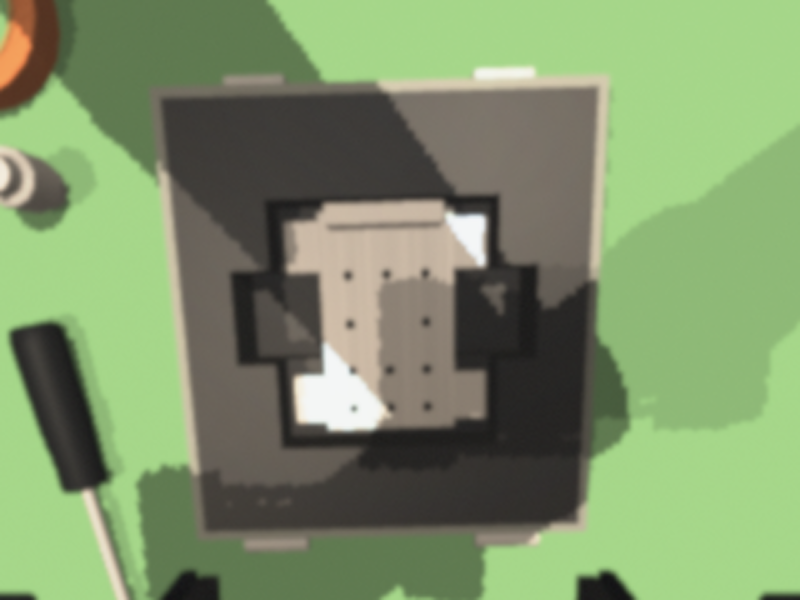

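The case holds the bare plate with ears and upturned lip (crop 390,310), lip towards the robot at (385,212). The cut-outs are at (280,315) and (495,310). This is the plate meant. Next I fit its pose.

```bash
cat > fit2.py <<'E'
from h import *
import pickle
from scipy.optimize import least_squares
c=pickle.load(open("w3.pkl","rb"))
f=lambda u,v:(160+u*.4,v*.4)
P=[((50,-31,27),f(327,431)),((50,31,27),f(457,427)),((46,-46,27),f(296,427)),((24,-46,27),f(293,375)),((46,46,27),f(488,420)),((24,46,27),f(486,370)),((-24,-46,27),f(286,273)),((-24,46,27),f(487,267)),((-50,-25,55),f(322,203)),((-50,25,55),f(443,200))]
C=[((-96,-92,55),f(153,88)),((-96,92,55),f(607,77)),((96,-92,55),f(201,536)),((96,92,55),f(584,528))]
def T(p,q):
    a=p[2];x,y,z=np.array(q)/1000;return [p[0]+x*np.cos(a)-y*np.sin(a),p[1]+x*np.sin(a)+y*np.cos(a),z]
res=lambda p,o:np.concatenate([proj(c,T(p,q))-u for q,u in o])
for o in (P,C):
    s=least_squares(res,[.59,.175,-.15],loss="soft_l1",args=(o,));print(s.x.round(4),np.degrees(s.x[2]).round(2),s.fun.reshape(-1,2).round(1).tolist())
    if o is P: p=s.x
    print("waist",T(s.x,(-6,0,22)),"cut",T(s.x,(-5,0,4)))
w=np.array(T(p,(-6,0,22)));s=r.sense();R=np.array(s["ee_rot"]);t=np.array(s["tcp_pos"])
print(s["time_s"],"tool delta to waist",(R.T@(w-t)).round(4),"tool yaw",np.degrees(np.arctan2(-R[1,0],-R[0,0])).round(2))
E
python3 fit2.py
```

```text
[ 0.5954  0.1723 -0.118 ] -6.76 [[0.7, -0.8], [-1.2, -0.7], [0.8, -2.0], [0.7, 0.9], [-1.4, -1.5], [-0.5, 0.5], [0.6, 0.2], [-0.8, 0.0], [0.5, 0.8], [-0.1, 0.4]]
waist [np.float64(0.5894649230755404), np.float64(0.17305516918658959), np.float64(0.022)] cut [np.float64(0.5904579746989171), np.float64(0.17293748965009798), np.float64(0.004)]
[ 0.5959  0.1719 -0.1259] -7.21 [[-0.9, -0.3], [1.1, -0.7], [-1.1, 1.2], [0.8, 1.0]]
waist [np.float64(0.5899696759465949), np.float64(0.1726761860132542), np.float64(0.022)] cut [np.float64(0.5909617666540895), np.float64(0.1725506629950355), np.float64(0.004)]
6.1833 tool delta to waist [ 0.0676 -0.0042  0.1917] tool yaw -8.61
```

Request:
apply_moves:
  moves:
    - [[0.0338,-0.0021,0.02],0]
    - [[0.0338,-0.0021,0.02],0]
    - [[0,0,0.03],-1.7]
    - [[0,0,0.03],0]
    - [[0,0,0.03],0]

```text
time_s: 6.6
tcp_pos: [0.5892, 0.1737, 0.0836]
ee_rot: [[-0.993, 0.119, 0.002], [0.119, 0.993, 0.001], [-0.002, 0.001, -1.0]]
wrist_force: [1.1, -0.2, -0.1]
gripper_width: 1.0
gripper_force: 0.0
```

Request:
apply_moves:
  moves:
    - [[0,0,0.025],0]
    - [[0,0,0.02],0]
    - [[0,0,0],0]
    - [[0,0,0],0]
    - [[0,0,0],0]

```text
time_s: 7.02
tcp_pos: [0.5905, 0.1742, 0.04]
ee_rot: [[-0.993, 0.118, 0.002], [0.118, 0.993, 0.001], [-0.002, 0.001, -1.0]]
wrist_force: [1.3, -0.6, -0.0]
gripper_width: 0.997
gripper_force: 0.0
```

```bash
cat > d.py <<'E'
from h import *
import sys
s=r.sense();R=np.array(s["ee_rot"]);t=np.array(s["tcp_pos"])
print(s["time_s"],t.round(4),"F",np.round(s["wrist_force"],1),"w",round(s["gripper_width"]*87,1),"gf",s["gripper_force"],"yaw(-x)",np.degrees(np.arctan2(-R[1,0],-R[0,0])).round(2),"j6",s["joints"][5])
w=np.array([float(a) for a in sys.argv[1:4]]);print("delta",(R.T@(w-t)).round(4))
E
python3 d.py 0.5897 0.1729 0.0225
```

```text
7.0167 [0.5905 0.1742 0.04  ] F [ 1.3 -0.6 -0. ] w 86.7 gf 0.0 yaw(-x) -6.78 j6 -128.31605636142356
delta [ 0.0007 -0.0014  0.0175]
```

Request:
apply_moves:
  moves:
    - [[0,-0.0012,0.009],0]
    - [[0,0,0.0085],0]
    - [[0,0,0],0]
    - [[0,0,0],0]

```text
time_s: 7.35
tcp_pos: [0.5888, 0.1726, 0.0207]
ee_rot: [[-0.993, 0.118, -0.001], [0.118, 0.993, -0.0], [0.001, -0.001, -1.0]]
wrist_force: [0.6, 0.0, 0.3]
gripper_width: 0.996
gripper_force: 0.0
```

```bash
python3 d.py 0.5897 0.1729 0.0225
```

```text
7.35 [0.5888 0.1726 0.0207] F [0.6 0.  0.3] w 86.6 gf 0.0 yaw(-x) -6.78 j6 -128.21444012409972
delta [-0.0009  0.0004 -0.0018]
```

Request:
apply_moves:
  moves:
    - [[0,0,-0.0007],0]
    - [[0,0,0],0]
    - [[0,0,0],0]

```text
time_s: 7.6
tcp_pos: [0.5894, 0.173, 0.0222]
ee_rot: [[-0.993, 0.118, 0.001], [0.118, 0.993, 0.0], [-0.001, 0.0, -1.0]]
wrist_force: [0.9, 0.2, 0.3]
gripper_width: 1.002
gripper_force: 0.0
```

Request:
apply_moves:
  moves:
    - [[0,0,0],0]
    - [[0,0,0],0]
    - [[0,0,0],0]
    - [[0,0,0],0]
    - [[0,0,0],0]
  hand: 0.04

```text
time_s: 8.02
tcp_pos: [0.5891, 0.1729, 0.0218]
ee_rot: [[-0.993, 0.118, 0.0], [0.118, 0.993, 0.0], [-0.0, 0.0, -1.0]]
wrist_force: [-0.1, -0.2, 0.3]
gripper_width: 0.707
gripper_force: 21.8
```

Request:
apply_moves:
  moves:
    - [[0,0,0],0]
    - [[0,0,0],0]
    - [[0,0,0],0]
    - [[0,0,0],0]

```text
time_s: 8.35
tcp_pos: [0.5892, 0.1729, 0.0218]
ee_rot: [[-0.993, 0.118, 0.0], [0.118, 0.993, 0.0], [-0.0, 0.0, -1.0]]
wrist_force: [0.3, -0.3, 0.6]
gripper_width: 0.706
gripper_force: 30.0
```

Request:
apply_moves:
  moves:
    - [[0,0,-0.005],0]
    - [[0,0,-0.01],0]
    - [[0,0,-0.01],0]
    - [[0,0,-0.01],0]
    - [[0,0,0],0]

```text
time_s: 8.77
tcp_pos: [0.5909, 0.1737, 0.0601]
ee_rot: [[-0.993, 0.117, 0.005], [0.117, 0.993, 0.002], [-0.005, 0.003, -1.0]]
wrist_force: [0.4, 0.7, -1.7]
gripper_width: 0.706
gripper_force: 30.0
```

Request:
apply_moves:
  moves:
    - [[0,0,-0.025],0]
    - [[0,0,-0.025],0]
    - [[0,-0.0185,-0.012],0]
    - [[0.006,-0.03,0],0]
    - [[0.006,-0.03,0],0]

```text
time_s: 9.18
tcp_pos: [0.5681, 0.096, 0.12]
ee_rot: [[-0.993, 0.117, 0.002], [0.117, 0.993, 0.001], [-0.002, 0.002, -1.0]]
wrist_force: [-0.5, -0.6, -1.1]
gripper_width: 0.707
gripper_force: 30.0
```

Request:
apply_moves:
  moves:
    - [[0.006,-0.03,0],0]
    - [[0.006,-0.03,0],0]
    - [[0.006,-0.03,0],0]
    - [[0.006,-0.03,0],0]
    - [[0.006,-0.03,0],0]

```text
time_s: 9.6
tcp_pos: [0.5193, -0.0508, 0.119]
ee_rot: [[-0.993, 0.118, 0.0], [0.118, 0.993, 0.0], [-0.0, 0.0, -1.0]]
wrist_force: [-1.1, -1.4, -2.4]
gripper_width: 0.698
gripper_force: 30.0
```

Request:
apply_moves:
  moves:
    - [[0.006,-0.03,0],0]
    - [[0.006,-0.03,0],0]
    - [[0.007,-0.03,0],0]
    - [[0.008,-0.03,0],0]
    - [[0.008,-0.03,0],0]

```text
time_s: 10.02
tcp_pos: [0.4667, -0.1954, 0.119]
ee_rot: [[-0.993, 0.118, 0.0], [0.118, 0.993, 0.0], [-0.0, 0.0, -1.0]]
wrist_force: [1.1, 0.1, -1.4]
gripper_width: 0.701
gripper_force: 30.0
```

Request:
apply_moves:
  moves:
    - [[0.009,-0.02,0],0]
    - [[0,0,0],3.4]
    - [[0,0,0],3.4]
    - [[0,0,0],0]
    - [[0,0,0],0]

```text
time_s: 10.43
tcp_pos: [0.4563, -0.213, 0.1189]
ee_rot: [[-0.972, 0.234, 0.0], [0.234, 0.972, 0.0], [-0.0, 0.0, -1.0]]
wrist_force: [-0.3, 0.3, -1.4]
gripper_width: 0.708
gripper_force: 30.0
```

```bash
python3 d.py 0.4651 -0.2138 0.0015; python3 - <<'E'
from h import *
c=imaging.capture("scene");cv2.imwrite("pics/s2.png",cv2.resize(c["frame"][120:380,120:467],(800,600),interpolation=cv2.INTER_CUBIC))
E
```

```text
10.4333 [ 0.4563 -0.213   0.1189] F [-0.3  0.3 -1.4] w 61.6 gf 29.999706745147705 yaw(-x) -13.52 j6 -96.99109033325338
delta [-0.0088  0.0013  0.1174]
```

View pics/s2.png

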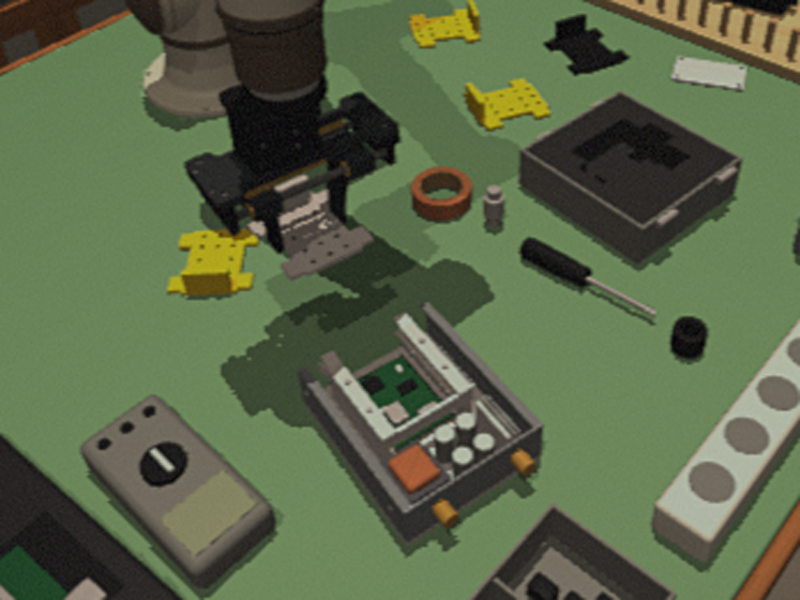

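The plate hangs level in the gripper at crop (325,245), with the case empty. Now I lower it onto the bench in front of the chassis.

Request:
apply_moves:
  moves:
    - [[-0.009,0.001,0.02],0]
    - [[0,0,0.03],0]
    - [[0,0,0.03],0]
    - [[0,0,0.025],0]
    - [[0,0,0],0]

```text
time_s: 10.9
tcp_pos: [0.4619, -0.2129, 0.0093]
ee_rot: [[-0.972, 0.234, -0.01], [0.234, 0.972, 0.002], [0.011, -0.0, -1.0]]
wrist_force: [-1.1, -1.0, -1.4]
gripper_width: 0.705
gripper_force: 30.0
```

Request:
apply_moves:
  moves:
    - [[0,0,0.005],0]
    - [[0,0,0.003],0]
    - [[0,0,0],0]
    - [[0,0,0],0]

```text
time_s: 11.23
tcp_pos: [0.4667, -0.214, 0.0071]
ee_rot: [[-0.972, 0.234, 0.003], [0.234, 0.972, -0.0], [-0.003, 0.0, -1.0]]
wrist_force: [0.9, -0.1, -1.6]
gripper_width: 0.705
gripper_force: 30.0
```

```bash
python3 d.py 0.4651 -0.2138 0.001
```

```text
11.2333 [ 0.4667 -0.214   0.0071] F [ 0.9 -0.1 -1.6] w 61.4 gf 29.99941885471344 yaw(-x) -13.54 j6 -97.06585873493809
delta [ 0.0016 -0.0002  0.0061]
```

Request:
apply_moves:
  moves:
    - [[0,0,0.003],0]
    - [[0,0,0.001],0]
    - [[0,0,0],0]
    - [[0,0,0],0]
    - [[0,0,0],0]

```text
time_s: 11.65
tcp_pos: [0.4658, -0.2139, 0.0019]
ee_rot: [[-0.972, 0.235, 0.0], [0.235, 0.972, -0.0], [-0.0, 0.0, -1.0]]
wrist_force: [0.2, -0.5, -0.9]
gripper_width: 0.708
gripper_force: 30.0
```

Request:
apply_moves:
  moves:
    - [[0,0,0.001],0]
    - [[0,0,0],0]
    - [[0,0,0],0]

```text
time_s: 11.9
tcp_pos: [0.4657, -0.2139, 0.0007]
ee_rot: [[-0.972, 0.235, -0.0], [0.235, 0.972, 0.0], [0.0, -0.0, -1.0]]
wrist_force: [-0.3, -0.3, -1.3]
gripper_width: 0.709
gripper_force: 30.0
```

Request:
apply_moves:
  moves:
    - [[0,0,0.0006],0]
    - [[0,0,0],0]
    - [[0,0,0],0]

```text
time_s: 12.15
tcp_pos: [0.4658, -0.2139, 0.0005]
ee_rot: [[-0.972, 0.235, 0.0], [0.235, 0.972, -0.0], [-0.0, -0.0, -1.0]]
wrist_force: [-0.9, 0.6, 2.6]
gripper_width: 0.705
gripper_force: 32.0
```

Request:
apply_moves:
  moves:
    - [[0,0,0],0]
    - [[0,0,0],0]
    - [[0,0,0],0]
    - [[0,0,0],0]
    - [[0,0,0],0]
  hand: 0.087

```text
time_s: 12.57
tcp_pos: [0.4664, -0.2139, 0.0005]
ee_rot: [[-0.972, 0.234, 0.001], [0.234, 0.972, -0.0], [-0.001, 0.0, -1.0]]
wrist_force: [0.7, 0.6, 4.5]
gripper_width: 0.966
gripper_force: 1.8
```

Request:
apply_moves:
  moves:
    - [[-0.005,0,-0.01],0]
    - [[-0.015,0,-0.03],0]
    - [[-0.02,0,-0.04],0]
    - [[-0.02,0,-0.035],0]
    - [[0,0,-0.03],0]

```text
time_s: 12.98
tcp_pos: [0.5261, -0.2286, 0.1448]
ee_rot: [[-0.972, 0.234, 0.004], [0.234, 0.972, -0.002], [-0.004, -0.001, -1.0]]
wrist_force: [0.7, 0.1, 0.4]
gripper_width: 1.0
gripper_force: 0.0
```

Request:
apply_moves:
  moves:
    - [[0,0,-0.02],0]
    - [[0,0,0],0]
    - [[0,0,0],0]
    - [[0,0,0],0]

```text
time_s: 13.32
tcp_pos: [0.5215, -0.2273, 0.161]
ee_rot: [[-0.972, 0.235, -0.003], [0.235, 0.972, 0.001], [0.003, 0.0, -1.0]]
wrist_force: [0.8, -0.5, 0.2]
gripper_width: 1.004
gripper_force: 0.0
```

```bash
python3 look.py w4 plate:0 plate_lip:.033 plate_waist:0 chassis_seat:.034 chassis_mouth:.034
python3 -c "
import cv2;i=cv2.imread('pics/w4.png')[0:240,160:480];cv2.imwrite('pics/w4c.png',cv2.resize(i,(800,600),interpolation=cv2.INTER_CUBIC))"
```

```text
13.3667 [ 0.5214 -0.2273  0.1606] [ -7.3  19.7 -12.6  -0.  -57.9 -96.3] [[-0.972, 0.2351, -0.0036], [0.2351, 0.972, 0.001], [0.0037, 0.0001, -1.0]] [-0.4 -0.1 -1. ]
eye [ 0.4489 -0.2107  0.3245] [[0.234, 0.935, 0.265], [0.972, -0.225, -0.064], [0.0, 0.273, -0.962]] [[286.45508409   0.         318.71926596]
 [  0.         286.45508409 199.13404822]
 [  0.           0.           1.        ]]
plate 0.7 [319.3 140.7] [ 0.4729 -0.2157  0.    ]
plate 0.37 [139.4 224.4] [ 0.5185 -0.4501  0.    ]
plate_lip 0.95 [216.6  11.2] [ 0.3387 -0.2777  0.033 ]
plate_waist 0.9 [319.2 133.1] [ 0.4648 -0.2139  0.    ]
chassis_seat 0.81 [316.3 267.7] [ 0.6068 -0.2515  0.034 ]
chassis_mouth 0.85 [319.8 219.2] [ 0.5511 -0.234   0.034 ]
```

View pics/w4c.png

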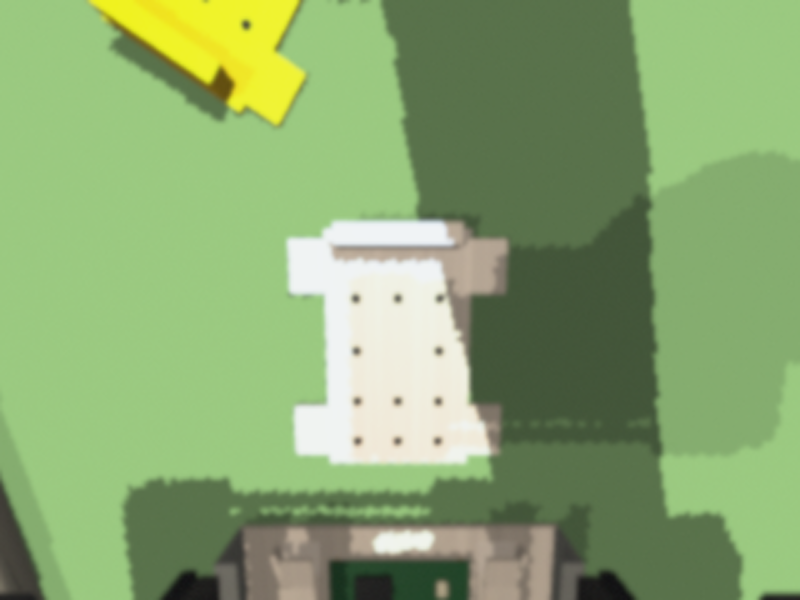

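The plate lies flat at crop (398,345), square to the chassis, lip at (395,232). Next I fit its pose.

```bash
sed -e 's/w3.pkl/w4.pkl/' -e '/^P=/d' -e '/^C=/d' -e 's/in (P,C)/in (P,)/' -e 's/\.59,\.175,-\.15/.47,-.215,-.23/' -e 's/(-6,0,22)/(-46,0,33)/g' fit2.py > fit3.py
sed -i '5a P=[((50,-31,5),f(329,464)),((50,31,5),f(467,462)),((46,-46,5),f(297,455)),((24,-46,5),f(295,405)),((46,46,5),f(496,452)),((24,46,5),f(500,403)),((-24,-46,5),f(289,294)),((-46,-46,5),f(288,238)),((-24,46,5),f(505,294)),((-46,46,5),f(508,238))]' fit3.py; python3 fit3.py
```

```text
[ 0.4718 -0.2158 -0.2335] -13.38 [[0.4, -0.8], [-0.6, -0.2], [-0.1, -0.6], [-0.1, 0.1], [1.1, 0.3], [0.2, 0.7], [0.4, -0.1], [-0.1, 0.5], [-0.2, -0.4], [-0.6, 0.3]]
waist [np.float64(0.42707995376421437), np.float64(-0.20519656733187194), np.float64(0.033)] cut [np.float64(0.46696771243201385), np.float64(-0.21468164553183355), np.float64(0.004)]
13.6167 tool delta to waist [ 0.0975 -0.0006  0.1286] tool yaw -13.58
```

Request:
apply_moves:
  moves:
    - [[0.0325,0,0],0]
    - [[0.0325,0,0],0]
    - [[0.0325,-0.0006,0],0]
    - [[0,0,0],-6.93]
    - [[0,0,0],-6.93]
  hand: 0.05

```text
time_s: 14.03
tcp_pos: [0.4258, -0.205, 0.1625]
ee_rot: [[-1.0, -0.011, -0.001], [-0.011, 1.0, 0.0], [0.001, 0.0, -1.0]]
wrist_force: [1.2, -0.3, 1.3]
gripper_width: 0.704
gripper_force: 0.0
```

Request:
apply_moves:
  moves:
    - [[0,0,0],-6.93]
    - [[0,0,0],-6.93]
    - [[0,0,0],-6.93]
    - [[0,0,0],-6.93]
    - [[0,0,0],-6.93]

```text
time_s: 14.45
tcp_pos: [0.4276, -0.2053, 0.1622]
ee_rot: [[-0.816, -0.578, -0.001], [-0.578, 0.816, 0.0], [0.0, 0.0, -1.0]]
wrist_force: [-0.2, 0.0, -0.9]
gripper_width: 0.58
gripper_force: 0.0
```

Request:
apply_moves:
  moves:
    - [[0,0,0],-6.93]
    - [[0,0,0],-6.93]
    - [[0,0,0],-6.93]
    - [[0,0,0],-6.93]
    - [[0,0,0],-6.93]

```text
time_s: 14.87
tcp_pos: [0.4276, -0.2053, 0.1621]
ee_rot: [[-0.343, -0.939, -0.001], [-0.939, 0.343, 0.0], [0.0, 0.001, -1.0]]
wrist_force: [0.2, 0.8, 0.3]
gripper_width: 0.576
gripper_force: 0.0
```

Request:
apply_moves:
  moves:
    - [[0,0,0.03],-6.93]
    - [[0,0,0.03],0]
    - [[0,0,0.03],0]
    - [[0,0,0],0]
    - [[0,0,0],0]

```text
time_s: 15.28
tcp_pos: [0.4269, -0.2053, 0.0715]
ee_rot: [[-0.233, -0.973, -0.004], [-0.973, 0.233, 0.0], [0.001, 0.004, -1.0]]
wrist_force: [0.8, -1.0, 0.4]
gripper_width: 0.575
gripper_force: 0.0
```

```bash
sed -i 's/"yaw(-x)"/"yawy",np.degrees(np.arctan2(R[1,1],R[0,1])).round(2),"yaw(-x)"/' d.py; python3 d.py 0.4271 -0.2052 0.010
```

```text
15.2833 [ 0.4269 -0.2053  0.0715] F [ 0.8 -1.   0.4] w 50.0 gf 0.0 yawy 166.54 yaw(-x) 76.54 j6 -7.527069669367917
delta [-0.0002 -0.0004  0.0615]
```

Request:
apply_moves:
  moves:
    - [[0,0,0.025],0]
    - [[0,0,0.025],0]
    - [[0,0,0.011],0]
    - [[0,0,0],0]
    - [[0,0,0],0]

```text
time_s: 15.7
tcp_pos: [0.4292, -0.2056, 0.0128]
ee_rot: [[-0.232, -0.973, 0.002], [-0.973, 0.232, -0.001], [0.0, -0.002, -1.0]]
wrist_force: [1.0, 0.3, -0.3]
gripper_width: 0.573
gripper_force: 0.0
```

Request:
apply_moves:
  moves:
    - [[0,0,0],0]
    - [[0,0,0],0]
    - [[0,0,0],0]
    - [[0,0,0],0]
    - [[0,0,0],0]
  hand: 0

```text
time_s: 16.12
tcp_pos: [0.4281, -0.2054, 0.012]
ee_rot: [[-0.233, -0.972, 0.001], [-0.972, 0.233, -0.0], [-0.0, -0.001, -1.0]]
wrist_force: [0.2, -0.1, 0.3]
gripper_width: 0.28
gripper_force: 0.0
```

Request:
apply_moves:
  moves:
    - [[0,0,0],0]
    - [[0,0,0],0]
    - [[0,0,0],0]
    - [[0,0,0],0]
    - [[0,0,0],0]

```text
time_s: 16.53
tcp_pos: [0.4273, -0.2053, 0.0114]
ee_rot: [[-0.233, -0.972, -0.001], [-0.972, 0.233, 0.0], [0.0, 0.001, -1.0]]
wrist_force: [-2.0, 0.2, 2.4]
gripper_width: 0.092
gripper_force: 30.0
```

```bash
python3 d.py 0.4271 -0.2052 0.010
```

```text
16.5333 [ 0.4273 -0.2053  0.0114] F [-2.   0.2  2.4] w 8.0 gf 29.998879575286992 yawy 166.51 yaw(-x) 76.51 j6 -7.525182292538999
delta [-0.      0.0002  0.0014]
```

Lip gripped (8 mm opening, 30 N). Lifting to slot height and approaching the mouth.

Request:
apply_moves:
  moves:
    - [[0,0,-0.008],0]
    - [[0,0,-0.014],0]
    - [[0,0,-0.014],0]
    - [[0,0,0],0]
    - [[0,0,0],0]

```text
time_s: 16.95
tcp_pos: [0.4283, -0.2053, 0.048]
ee_rot: [[-0.233, -0.972, 0.002], [-0.972, 0.233, -0.0], [-0.0, -0.002, -1.0]]
wrist_force: [0.1, 0.4, -1.9]
gripper_width: 0.087
gripper_force: 30.0
```

Request:
apply_moves:
  moves:
    - [[0,-0.01,0],0]
    - [[0,-0.015,0],0]
    - [[0,0,0],0]
    - [[0,0,0],0]
    - [[0,0,0],0]

```text
time_s: 17.37
tcp_pos: [0.4512, -0.211, 0.0464]
ee_rot: [[-0.234, -0.972, -0.002], [-0.972, 0.234, 0.001], [-0.0, 0.003, -1.0]]
wrist_force: [0.2, -0.7, -2.1]
gripper_width: 0.093
gripper_force: 30.0
```

```bash
python3 d.py 0.5623 -0.2372 0.0464; python3 look.py w5 plate:.035 plate_waist:.035 plate_lip:.068 chassis_seat:.034 chassis_mouth:.034 chassis_stop:.034 chassis_clips:.0368
python3 -c "
import cv2;i=cv2.imread('pics/w5.png');cv2.imwrite('pics/w5c.png',cv2.resize(i[0:240,160:480],(800,600),interpolation=cv2.INTER_CUBIC))"
```

```text
17.3667 [ 0.4512 -0.211   0.0464] F [ 0.2 -0.7 -2.1] w 8.1 gf 30.003095396677963 yawy 166.49 yaw(-x) 76.49 j6 -7.130019632215402
delta [-0.0005 -0.1142 -0.0003]
17.4167 [ 0.4511 -0.211   0.0466] [ -6.4  22.  -29.8  -0.  -38.4  -7.1] [[-0.2336, -0.9723, -0.0023], [-0.9723, 0.2336, 0.0005], [0.0, 0.0024, -1.0]] [ 0.1 -0.1 -1.5]
eye [ 0.4344 -0.2857  0.2097] [[-0.973, 0.224, 0.061], [0.233, 0.935, 0.269], [0.003, 0.276, -0.961]] [[286.45508409   0.         318.71926596]
 [  0.         286.45508409 199.13404822]
 [  0.           0.           1.        ]]
plate 0.9 [247.7 236.9] [ 0.4971 -0.2225  0.035 ]
plate 0.75 [503.1 135.8] [ 0.3292 -0.2493  0.035 ]
plate_waist 0.92 [261.3 237.7] [ 0.4885 -0.2199  0.035 ]
plate_waist 0.61 [500.4 132.3] [ 0.3307 -0.2518  0.035 ]
plate_lip 0.9 [479.   95.1] [ 0.359  -0.2777  0.068 ]
plate_lip 0.81 [317.3 263.3] [ 0.4528 -0.2105  0.068 ]
chassis_seat 0.71 [ 73.5 237.3] [ 0.6095 -0.2488  0.034 ]
chassis_mouth 0.63 [165.9 238.3] [ 0.5504 -0.2339  0.034 ]
chassis_clips 0.77 [128.8 239.6] [ 0.5724 -0.2395  0.0368]
chassis_clips 0.57 [313.8 264. ] [ 0.4592 -0.194   0.0368]
```

Plate and chassis centreline are aligned to within about 1 px. Sliding in gradually.

Request:
apply_moves:
  moves:
    - [[-0.0005,-0.008,0],0]
    - [[0,-0.007,0],0]
    - [[0,-0.005,0],0]
    - [[0,-0.005,0],0]
    - [[0,0,0],0]

```text
time_s: 18.18
tcp_pos: [0.4769, -0.2166, 0.0468]
ee_rot: [[-0.233, -0.972, -0.001], [-0.972, 0.233, 0.0], [0.0, 0.001, -1.0]]
wrist_force: [0.5, 0.0, -4.3]
gripper_width: 0.093
gripper_force: 30.0
```

Request:
apply_moves:
  moves:
    - [[0,-0.004,0],0]
    - [[0,-0.004,0],0]
    - [[0,-0.004,0],0]
    - [[0,0,0],0]

```text
time_s: 18.52
tcp_pos: [0.4889, -0.2195, 0.0472]
ee_rot: [[-0.233, -0.972, 0.0], [-0.972, 0.233, -0.0], [0.0, -0.0, -1.0]]
wrist_force: [-0.3, -0.3, -3.8]
gripper_width: 0.088
gripper_force: 30.1
```

```bash
python3 d.py 0.5623 -0.2372 0.0464;
```

```text
18.5167 [ 0.4889 -0.2195  0.0472] F [-0.3 -0.3 -3.8] w 7.7 gf 30.064850056005525 yawy 166.52 yaw(-x) 76.52 j6 -6.666332801222597
delta [ 0.0001 -0.0755  0.0008]
```

Request:
apply_moves:
  moves:
    - [[0,-0.006,0.0006],0]
    - [[0,-0.006,0],0]
    - [[0,-0.006,0],0]
    - [[0,-0.006,0],0]
    - [[0,0,0],0]

```text
time_s: 18.93
tcp_pos: [0.5144, -0.2255, 0.0473]
ee_rot: [[-0.233, -0.973, 0.004], [-0.973, 0.233, -0.001], [0.0, -0.004, -1.0]]
wrist_force: [2.0, -0.5, -3.4]
gripper_width: 0.09
gripper_force: 30.0
```

Request:
apply_moves:
  moves:
    - [[0,-0.006,0],0]
    - [[0,-0.006,0],0]
    - [[0,-0.006,0],0]
    - [[0,0,0],0]

```text
time_s: 19.27
tcp_pos: [0.5316, -0.2296, 0.0476]
ee_rot: [[-0.232, -0.973, 0.004], [-0.973, 0.232, -0.001], [0.0, -0.004, -1.0]]
wrist_force: [0.6, 0.1, -1.1]
gripper_width: 0.085
gripper_force: 30.0
```

```bash
python3 d.py 0.5623 -0.2372 0.0464;
```

```text
19.2667 [ 0.5316 -0.2296  0.0476] F [ 0.6  0.1 -1.1] w 7.4 gf 30.003024280595127 yawy 166.56 yaw(-x) 76.56 j6 -6.158099228733245
delta [ 0.0002 -0.0317  0.0013]
```

Request:
apply_moves:
  moves:
    - [[0,-0.005,0.001],0]
    - [[0,-0.005,0],0]
    - [[0,-0.005,0],0]
    - [[0,0,0],0]

```text
time_s: 19.6
tcp_pos: [0.5423, -0.2325, 0.0456]
ee_rot: [[-0.233, -0.972, -0.005], [-0.972, 0.233, 0.001], [0.0, 0.005, -1.0]]
wrist_force: [-3.2, 1.5, 0.9]
gripper_width: 0.087
gripper_force: 30.0
```

Request:
apply_moves:
  moves:
    - [[0,-0.004,0],0]
    - [[0,-0.004,0],0]
    - [[0,-0.004,0],0]
    - [[0,0,0],0]
    - [[0,0,0],0]

```text
time_s: 20.02
tcp_pos: [0.552, -0.2351, 0.0455]
ee_rot: [[-0.234, -0.972, -0.007], [-0.972, 0.234, 0.001], [0.0, 0.007, -1.0]]
wrist_force: [-8.3, 1.5, 3.2]
gripper_width: 0.087
gripper_force: 30.0
```

```bash
python3 d.py 0.5623 -0.2372 0.0464;
```

```text
20.0167 [ 0.552  -0.2351  0.0455] F [-8.3  1.5  3.2] w 7.6 gf 30.033580865710974 yawy 166.47 yaw(-x) 76.47 j6 -5.875414562306471
delta [-0.0004 -0.0105 -0.001 ]
```

Request:
apply_moves:
  moves:
    - [[0,-0.004,0],0]
    - [[0,-0.003,0],0]
    - [[0,0,0],0]
    - [[0,0,0],0]

```text
time_s: 20.35
tcp_pos: [0.5588, -0.2368, 0.0455]
ee_rot: [[-0.234, -0.972, -0.007], [-0.972, 0.234, 0.001], [0.0, 0.007, -1.0]]
wrist_force: [-7.3, 2.4, 3.1]
gripper_width: 0.088
gripper_force: 30.0
```

Request:
apply_moves:
  moves:
    - [[0,-0.002,0],0]
    - [[0,0,0],0]
    - [[0,0,0],0]

```text
time_s: 20.6
tcp_pos: [0.5602, -0.2371, 0.0455]
ee_rot: [[-0.234, -0.972, -0.008], [-0.972, 0.234, 0.002], [0.0, 0.009, -1.0]]
wrist_force: [-8.7, 1.9, 5.1]
gripper_width: 0.093
gripper_force: 30.0
```

```bash
python3 d.py 0.5623 -0.2372 0.0464;
```

```text
20.6 [ 0.5602 -0.2371  0.0455] F [-8.7  1.9  5.1] w 8.1 gf 30.047936869959813 yawy 166.46 yaw(-x) 76.46 j6 -5.784693717425219
delta [-0.0004 -0.0021 -0.0009]
```

Pushing on in small steps until the end stop is felt.

Request:
apply_moves:
  moves:
    - [[0,-0.002,0],0]
    - [[0,0,0],0]
    - [[0,0,0],0]

```text
time_s: 20.85
tcp_pos: [0.5615, -0.2374, 0.0455]
ee_rot: [[-0.234, -0.972, -0.01], [-0.972, 0.234, 0.002], [0.0, 0.01, -1.0]]
wrist_force: [-8.6, 2.5, 5.1]
gripper_width: 0.089
gripper_force: 30.1
```

Request:
apply_moves:
  moves:
    - [[0,-0.001,0],0]
    - [[0,0,0],0]
    - [[0,0,0],0]

```text
time_s: 21.1
tcp_pos: [0.5615, -0.2374, 0.0455]
ee_rot: [[-0.234, -0.972, -0.012], [-0.972, 0.234, 0.003], [0.0, 0.012, -1.0]]
wrist_force: [-11.7, 2.9, 7.0]
gripper_width: 0.095
gripper_force: 30.1
```

Request:
apply_moves:
  moves:
    - [[0,-0.0015,0],0]
    - [[0,0,0],0]
    - [[0,0,0],0]

```text
time_s: 21.35
tcp_pos: [0.5615, -0.2374, 0.0454]
ee_rot: [[-0.235, -0.972, -0.015], [-0.972, 0.235, 0.003], [0.0, 0.015, -1.0]]
wrist_force: [-14.0, 4.3, 9.3]
gripper_width: 0.09
gripper_force: 30.1
```

Request:
apply_moves:
  moves:
    - [[0,-0.0015,0],0]
    - [[0,0,0],0]
    - [[0,0,0],0]

```text
time_s: 21.6
tcp_pos: [0.5615, -0.2375, 0.0454]
ee_rot: [[-0.235, -0.972, -0.018], [-0.972, 0.235, 0.004], [0.0, 0.019, -1.0]]
wrist_force: [-17.6, 5.3, 12.5]
gripper_width: 0.087
gripper_force: 30.1
```

A hard stop: no motion while the force rises. Unloading before I release.

Request:
apply_moves:
  moves:
    - [[0,0.002,0],0]
    - [[0,0.002,0],0]
    - [[0,0,0],0]
    - [[0,0,0],0]

```text
time_s: 21.93
tcp_pos: [0.5615, -0.2374, 0.0454]
ee_rot: [[-0.234, -0.972, -0.01], [-0.972, 0.234, 0.002], [0.0, 0.01, -1.0]]
wrist_force: [-10.0, 2.3, 4.8]
gripper_width: 0.088
gripper_force: 30.0
```

Request:
apply_moves:
  moves:
    - [[0,0.001,-0.0003],0]
    - [[0,0,0],0]
    - [[0,0,0],0]

```text
time_s: 22.18
tcp_pos: [0.5615, -0.2375, 0.0455]
ee_rot: [[-0.234, -0.972, -0.008], [-0.972, 0.234, 0.001], [0.0, 0.008, -1.0]]
wrist_force: [-7.5, 0.3, 2.2]
gripper_width: 0.091
gripper_force: 30.0
```

Request:
apply_moves:
  moves:
    - [[0,0.0015,0],0]
    - [[0,0.001,0],0]
    - [[0,0,0],0]
    - [[0,0,0],0]

```text
time_s: 22.52
tcp_pos: [0.5616, -0.2374, 0.0456]
ee_rot: [[-0.234, -0.972, -0.002], [-0.972, 0.234, 0.0], [0.0, 0.002, -1.0]]
wrist_force: [-2.9, -2.6, -3.2]
gripper_width: 0.088
gripper_force: 30.0
```

Request:
apply_moves:
  moves:
    - [[0,0,0],0]
    - [[0,0,0],0]
    - [[0,0,0],0]
    - [[0,0,0],0]
    - [[0,0,0],0]
  hand: 0.04

```text
time_s: 22.93
tcp_pos: [0.5638, -0.237, 0.0468]
ee_rot: [[-0.233, -0.973, 0.002], [-0.973, 0.233, -0.0], [-0.0, -0.002, -1.0]]
wrist_force: [0.3, -0.3, -0.0]
gripper_width: 0.38
gripper_force: 0.0
```

Request:
apply_moves:
  moves:
    - [[0,0,0],0]
    - [[0,0,-0.01],0]
    - [[0,0,-0.03],0]
    - [[0,0,-0.035],0]
    - [[0,0,-0.035],0]

```text
time_s: 23.35
tcp_pos: [0.5622, -0.2371, 0.1577]
ee_rot: [[-0.233, -0.972, -0.001], [-0.972, 0.233, -0.0], [0.0, 0.001, -1.0]]
wrist_force: [1.7, 0.5, -0.7]
gripper_width: 0.461
gripper_force: 0.0
```

Request:
apply_moves:
  moves:
    - [[0.03,0,-0.02],0]
    - [[0.03,0,0],0]
    - [[0,0,0],0]
    - [[0,0,0],0]

```text
time_s: 23.68
tcp_pos: [0.5481, -0.2965, 0.177]
ee_rot: [[-0.236, -0.972, 0.001], [-0.972, 0.236, -0.0], [-0.0, -0.001, -1.0]]
wrist_force: [-0.3, -0.4, -0.6]
gripper_width: 0.459
gripper_force: 0.0
```

```bash
python3 look.py w6 plate:.034 plate_lip:.067 plate_waist:.034 chassis_seat:.034 chassis_stop:.034 chassis:0
python3 - <<'E'
from h import *
c=imaging.capture("wrist");s=imaging.capture("scene")
p=proj(c,[.607,-.248,.034]);print(p)
x0=int(min(max(p[0]-120,0),400));y0=int(min(max(p[1]-130,0),140))
a=cv2.resize(c["frame"][y0:y0+260,x0:x0+240],(420,455),interpolation=cv2.INTER_CUBIC)
b=cv2.resize(s["frame"][230:360,230:338],(378,455),interpolation=cv2.INTER_CUBIC)
cv2.imwrite("pics/fin.png",np.hstack([a,b]))
E
```

```text
23.7333 [ 0.5482 -0.2957  0.1763] [-13.5  23.8  -3.7  -0.  -62.5  -0.1] [[-0.2344, -0.9721, 0.0001], [-0.9721, 0.2344, 0.0003], [-0.0003, -0.0, -1.0]] [ 0.2  1.3 -0.5]
eye [ 0.5306 -0.371   0.3402] [[-0.972, 0.225, 0.066], [0.235, 0.934, 0.268], [-0.001, 0.276, -0.961]] [[286.45508409   0.         318.71926596]
 [  0.         286.45508409 199.13404822]
 [  0.           0.           1.        ]]
plate 0.84 [279.1 237.7] [ 0.607  -0.2512  0.034 ]
plate 0.78 [523.7 181. ] [ 0.3291 -0.2531  0.034 ]
plate_lip 0.75 [510.  165.1] [ 0.3629 -0.2848  0.067 ]
plate_waist 0.94 [289.7 242.7] [ 0.5967 -0.2422  0.034 ]
plate_waist 0.88 [523.4 174.3] [ 0.3291 -0.2607  0.034 ]
chassis_stop 0.75 [235.5 240.3] [ 0.6571 -0.2598  0.034 ]
chassis 0.98 [283.4 229.9] [ 0.6072 -0.247   0.    ]
[279.31750068 239.02504861]
```

View pics/fin.png

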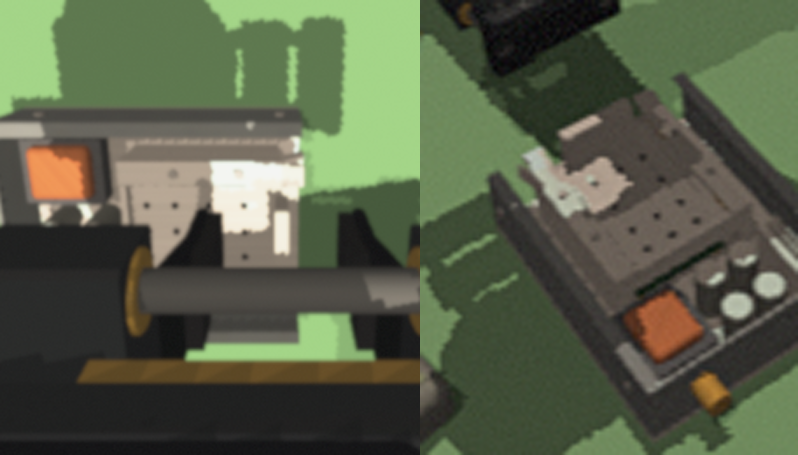

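The final picture shows the plate flat in both slots at crop (215,215) and (620,190), its leading edge at the cross-bar and the gripper clear. The hard stop came within 1 mm of the computed seat, and the plate did not move when released. Handing in.

```bash
python3 -c "
from station import r
print(r.finish_job())"
```

```text
the job is handed in; nothing more can be done
None
```

The shield plate was set down in front of the chassis, retaken by its lip, slid under the clips to a hard stop within 1 mm of the computed seat, and released flat; the job is handed in at about 24 s, and no bystander was touched.

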